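Spread the retaining ring and hold it at the axle groove

ROBOT

A 6-joint arm with a two-finger parallel gripper is mounted at the origin on the work surface. World frame = base frame: x ahead of the robot, y to its left, z up, the work surface at z = 0. Lengths are in m, angles in rad, forces in N, time in s.
With the tool pointing down it reaches from about 0.25 to 0.725 m from the base axis. Payload 9.7 kg.
Tool frame: the origin (TCP) lies midway between the tips of the shut fingers; the grasp point (between the pads) lies 19 mm behind it (r.tcp_to_grasp is the distance from the TCP to the grasp point, in m); z points along the fingers, y is the line along which they close (so a half turn about z gives the same grasp; the last joint's range is limited). The gripper opens to 85 mm and grips with 20 to 120 N. Pads are 22 mm wide; open, the fingers measure 114 mm over their backs; the gripper's body (76 mm by 85 mm) begins 54 mm behind the grasp point. The pads swing forward as they close: fully open they stand 13 mm farther back than shut.
Start: joints at [1.303, 0.087, 0.176, 1.66, 0, 1.571], TCP at [0.146, 0.53, 0.231] pointing down, gripper open.
Joint ranges: [-3.13, 3.13], [-0.85, 1.81], [-1.15, 1.24], [-2.2, 2.28], [-1.44, 1.52], [-3.14, 3.14]. Speed limits (rad/s): [2.22, 2.22, 2.57, 3.14, 3.14, 3.14].

INTERFACE

Orientations are given as a unit quaternion [x, y, z, w].
In Python, from rig import r, get_image, finder gives the robot as it stands.
- The arm moves only by the tool step_arm, never from a script. Its argument "moves" is one flat list of numbers, 7 for each row, row after row: the shift along the tool's x, y, z in mm, then the turn, a rotation vector about the tool's x, y, z in rad, then the opening, from 0 (shut) to 1 (fully open). A call has exactly 5 rows; each row shifts and turns the commanded pose from where the row before left it, along the tool's axes as they then stand; what a row does not reach is not made up. A row lasts 1/10 s, in which the tool goes at most 50 mm and 8.59 degrees, less where a joint would pass 70% of its speed; a pose out of reach is approached as far as the arm can. A call is refused whole if a number of a shift passes 50 or a number of a turn 0.15, either way. A call with a gripper value outside its range is refused whole. The fingers move at their own pace and stop on an object; the grip force is fixed at half the most. Time passes only in rows, so rows that do not move let the fingers close, or fill a call up. It gives the time, the measured TCP pose, the force, the opening and the grip force at its end, in the units of the state.
- r.read_state(): the state, without advancing time (a new reading comes with each control period).
- get_image(name): name is "scene" or "top"; returns a dict with "pixels" (420x560x3 uint8, red, green, blue), "depth" (420x560 float32, m along the optical axis (not along the pixel's ray), 0 where there is no reading), "fx", "fy", "cx", "cy" (pixels), "eye" and "rotation" of the camera in the world. Camera axes: x right, y up, looking along -z (the intrinsics and any distortion apply to the point x, -y, -z); pixel columns grow to the right and rows downward; lengths in m; the calibration is good to about 2 mm. A picture is of the moment at which its call begins.
- r.finish_job(): hands the job in; it is judged then, once.
Trained networks look in the newest picture that a camera, given by its name, has taken for a name from the list of things; names that differ only in an ending like _2 or _b are one class to them, and where a whole thing is asked for, a point or a joint stands for the part that bears it (a point fixed in the world has none). Each returns a list of dicts, best first, with "confidence" (0 to 1); they miss things now and then, are a little off and sometimes report something else, mostly with a low value. They report only what shows in the picture. A call takes as long as a camera call.
- finder.boxes_of(camera, label): "rect" ([centre column, centre row, width, height] in pixels, round what is visible of it).
- finder.silhouettes(camera, label): "region" (420x560 bool, what is visible of it) and "rect" ([centre column, centre row, width, height] in pixels, round what is visible of it).
The state is a dict: "t": time; "q": joint angles; "dq": joint speeds; "effort": joint torques, N m; "position": TCP position; "eef_rot": TCP orientation; "force": force on the tool from outside, world axes, zero at the start; "moment": the same for the moment, N m; "finger_gap": finger opening in m; "finger_force": force on a finger pad.
Only numpy, scipy, OpenCV 4.12 (cv2) and the standard library are available. Lean on these libraries where they do the work, as an engineer would, in place of code of your own. Each camera call takes 0.05 s, during which the arm holds its last target. There are 200 camera calls.

TASK

Two trolley wheels stand on their axle stubs and only one of them has its brass retaining ring. Take the circlip pliers from their rest, squeeze the handles together as far as they go so that the ring on the tips is spread, and slide the spread ring down over the bare stub until it is level with the dark groove. Finish while holding it there, still fully squeezed, level and clear of the washer below, without forcing it against the wheel on the way, and leave everything else on the table where it is.

Things in the scene. Friction and masses are not known exactly. Their poses are not given: they have to be found in the camera images.
- grip (a point): Pliers' grip point: midway between the two red handles, half-way up. Handles 14 mm high, 8 mm thick; here 53 mm over their outer faces relaxed, 32 mm squeezed to the stop (then parallel). They reach 54 mm back and 24 mm ahead of this point and spring open; squeezing takes about 10 N. Pliers lie flat on 2 yellow blocks 44 mm high, some 48 mm behind, 46 ahead. x: to the ring, z: up. About 0.25 kg.
- ring_centre (a point): Fixed point of the pliers, 84.5 mm ahead (x) of point grip, same height and axes: the stub's axis must pass here. Brass ring, 4 mm thick, on the jaw tips; squeezing the handles spreads it. Bore 29 mm relaxed (too small for the stub); fully spread it clears the stub by 4 mm all round. Its far end lies 40 mm beyond this point relaxed, 27 mm spread.
- squeeze (a joint): How far each handle is squeezed (rad): 0 relaxed, 0.264 at the stop, ring fully spread.
- groove (a point): Centre of the groove of the bare stub (no ring on it), on its upright axis, 66 mm above the table. Groove: dark band 10 mm high, 26 mm across. Stub: 32 mm across, tip at 92 mm. Below it: washer 48 mm across, top at 48 mm; blue wheel 82 mm across, top at 44 mm; base plate 110 mm square, 10 mm thick. All fixed.
- done_top (a point): Tip of the other stub, 92 mm above the table, on an identical fixed wheel whose ring is already in its groove: leave it alone.
- angle: Bystander: loose welded steel angle, 150 x 50 x 50 mm; origin under its middle.
- square: Bystander: red magnetic block, 70 x 70 x 18 mm; origin under its middle.
- cup: Bystander: metal cup, 76 mm across, 80 mm high; origin under its middle.
- hammer: Bystander: hammer lying flat; origin under its middle.
- brush: Bystander: brush lying flat; origin under its middle.
- tin: Bystander: closed tin, 62 mm across, 90 mm high; origin under its middle.

How it is judged:
On the way:
1. the ring is spread and carried up higher than the stub's tip (value of joint squeeze above 0.21 rad and height (world z) of ring_centre above 0.094 m), for 0.2 s.
At the end, for the whole second after the job is handed in: Held through the last second: handles squeezed beyond 0.21 rad of 0.264, ring centre within 6 mm of the stub's axis and within 4 mm of the groove's height, tilted less than 0.1 rad, pliers held by the fingers (over 5 N), still (under 20 mm/s), and touching the wheel and stub with less than 4 N (value of joint squeeze above 0.21 rad and horizontal distance between ring_centre and groove below 0.006 m and z of ring_centre in the frame of groove between -0.004 and 0.004 m and angle between ring_centre's own z axis and vertical below 0.1 rad and contact force between the fingers and pliers above 5 N and contact force between pliers and hub_bare below 4 N and linear speed of pliers below 0.02 m/s); the arm keeps its last pose, push and grip.
It fails at once if the pliers or ring forced against the wheel or stub with more than 30 N (contact force between pliers and hub_bare above 30 N).
It fails at once if the finished wheel is hit with more than 15 N (contact force between any of pliers, the arm and hub_done above 15 N).
It fails at once if a bystander is moved more than 25 mm (distance of any of angle, square, tin, cup, hammer, brush from where it was at the start of the episode above 0.025 m).
It also fails if it takes over 35 s, if anything falls off the work surface, if the arm or the gripper's body presses on something with over 40 N, if the wrist force passes 120 N, or if a joint passes its speed limit or range.

## Working session

There is one attempt and no reset: what is moved stays moved. The work goes in short steps, Python scripts to look and compute and a tool call to move; the robot and the scene stay as the last step left them, time stands still between calls to the robot, and variables do not carry over. Pictures are saved under pics/ and viewed, at most 10 in all, crops included, and the job is handed in when it is done.

Besides the shell and the picture viewer there is one more tool, called after "Call:" as name(argument=value, ...) on one line, values as JSON. step_arm: Moves the arm, as the interface text tells. Its arguments: {"type":"object","properties":{"moves":{"type":"array"}},"required":["moves"]}

```bash
mkdir -p pics; ls; cat > h.py <<'E'
from rig import r, get_image, finder
import numpy as np, cv2
def cloud(im):
    d=im["depth"]; v,u=np.mgrid[:d.shape[0],:d.shape[1]]
    c=np.stack([(u-im["cx"])/im["fx"]*d, -(v-im["cy"])/im["fy"]*d, -d],-1)
    return c@np.array(im["rotation"]).T+np.array(im["eye"])
def save(im,n): cv2.imwrite("pics/"+n,im["pixels"][:,:,::-1])
E
python3 - <<'E'
from h import *
for n in("scene","top"):
    im=get_image(n); save(im,n+"0.png"); P=cloud(im); np.savez("/tmp/"+n,P=P,px=im["pixels"],d=im["depth"])
    print(n,im["eye"],im["fx"],{k for k in im})
    for l in("grip","ring_centre","groove","done_top","angle","square","cup","hammer","brush","tin"):
        for s in finder.silhouettes(n,l)[:2]:
            m=s["region"]&(im["depth"]>0)
            print(l,round(s["confidence"],2),np.round(s["rect"]),np.round(np.median(P[m],0),3) if m.any() else "")
print(r.read_state())
E
```

```text
picsTraceback (most recent call last):
  File "<stdin>", line 3, in <module>
  File "h.py", line 6, in cloud
    return c@np.array(im["rotation"]).T+np.array(im["eye"])
           ~^~~~~~~~~~~~~~~~~~~~~~~~~~~
ValueError: matmul: Input operand 1 has a mismatch in its core dimension 0, with gufunc signature (n?,k),(k,m?)->(n?,m?) (size 4 is different from 3)
```

Rotation is a quaternion.

```bash
sed -i 's/np.array(im\["rotation"\]).T/R.from_quat(im["rotation"]).as_matrix().T/; 2a from scipy.spatial.transform import Rotation as R' h.py
python3 - <<'E'
from h import *
for n in("scene","top"):
    im=get_image(n); save(im,n+"0.png"); P=cloud(im); np.savez("/tmp/"+n,P=P,px=im["pixels"],d=im["depth"])
    print(n,im["eye"],im["fx"],{k for k in im})
    for l in("grip","ring_centre","groove","done_top","angle","square","cup","hammer","brush","tin"):
        for s in finder.silhouettes(n,l)[:2]:
            m=s["region"]&(im["depth"]>0)
            print(l,round(s["confidence"],2),np.round(s["rect"]),np.round(np.median(P[m],0),3) if m.any() else "")
print(r.read_state())
E
```

```text
scene [1.06224361 0.50894789 0.88921094] 407.9803863977545 {'pixels', 'fx', 'depth', 'cy', 'rotation', 'eye', 'cx', 'fy'}
grip 0.69 [350. 249.  66.  46.] [0.527 0.145 0.055]
ring_centre 0.64 [348. 251.  64.  48.] [0.53  0.143 0.055]
done_top 0.79 [234. 185.  51.  43.] [ 0.594 -0.259  0.026]
angle 0.6 [297. 332.  60.  62.] [0.747 0.216 0.006]
square 0.79 [193. 216.  27.  24.] [ 0.744 -0.244  0.016]
cup 0.98 [371. 360.  35.  44.] [0.676 0.366 0.046]
hammer 0.7 [314. 180.  70.  55.] [ 0.381 -0.102  0.022]
brush 0.86 [217. 144.  46.  30.] [ 0.524 -0.476  0.015]
tin 0.73 [440. 336.  39.  46.] [0.542 0.432 0.081]
top [ 0.46178655 -0.02033581  1.35356832] 475.1850584952614 {'pixels', 'fx', 'depth', 'cy', 'rotation', 'eye', 'cx', 'fy'}
grip 0.69 [225. 236.  30.  64.] [0.527 0.138 0.056]
grip 0.65 [341. 288.  94.  34.] [ 0.379 -0.134  0.024]
ring_centre 0.78 [230. 236.  32.  57.] [0.516 0.139 0.059]
groove 0.77 [289. 201.  48.  46.] [ 0.622 -0.026  0.015]
done_top 0.79 [376. 214.  44.  47.] [ 0.58  -0.272  0.015]
angle 0.68 [206. 155.  53.  24.] [0.758 0.208 0.007]
square 0.63 [367. 158.  34.
[... 329 characters left out ...]
 28.] [0.526 0.417 0.087]
{'t': 1.15, 'q': array([ 1.30300986e+00,  8.68673133e-02,  1.75905320e-01,  1.65975249e+00,
       -1.69342565e-05,  1.57080672e+00]), 'dq': array([-0.00108522,  0.00058618,  0.00158543, -0.00042234,  0.00135337,
       -0.00062324]), 'effort': array([-1.81687165e-04, -5.20115161e+01,  4.64860404e+01,  1.93240980e-03,
       -9.05707543e-05,  1.17080140e-05]), 'position': array([0.14553777, 0.53041262, 0.23130488]), 'eef_rot': array([1.33498680e-01, 9.91048990e-01, 3.94252576e-05, 1.38539295e-05]), 'force': array([-0.66431741, -0.31476024, -0.58301838]), 'moment': array([-0.07044511,  0.01071617, -0.03587358]), 'finger_force': 0.0, 'finger_gap': 0.08530573094031027}
```

View pics/scene0.png

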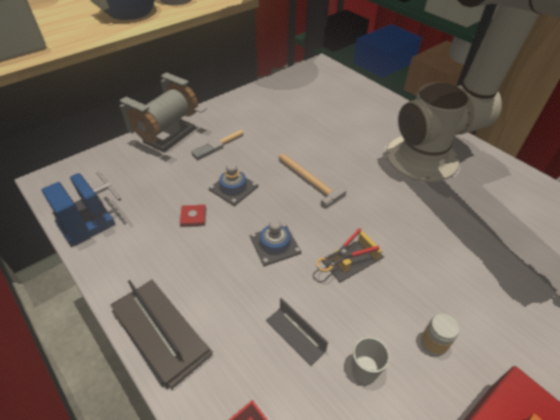

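View pics/top0.png

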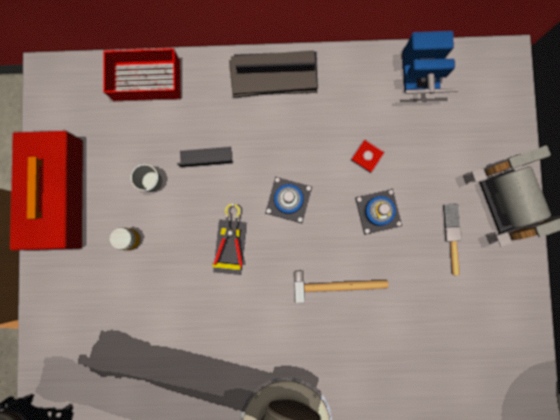

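The scene shows the pliers at about (348,252) and the bare hub at (275,238). In the top view the pliers' ring is at (233,210) with the handles running down to (228,262), and the bare hub is at (289,198). The finished hub is at (379,211). Next I'll measure more closely.

```bash
cat > m.py <<'E'
from h import *
for n in("top","scene"):
    z=np.load(f"/tmp/{n}.npz"); P,px=z["P"],z["px"]; hsv=cv2.cvtColor(px,cv2.COLOR_RGB2HSV)
    near=(np.hypot(P[...,0]-.52,P[...,1]-.145)<.14)&(z["d"]>0)
    H,S,V=[hsv[...,i].astype(int) for i in range(3)]
    for nm,m in(("red",near&((H<6)|(H>172))&(S>150)&(V>80)),("yel",near&(H>15)&(H<32)&(S>110)&(V>90))):
        k,lab,st,ce=cv2.connectedComponentsWithStats(m.astype(np.uint8))
        for i in range(1,k):
            if st[i,4]>5:
                q=P[lab==i]; c=q[:,:2].mean(0); w,v=np.linalg.eigh(np.cov((q[:,:2]-c).T))
                print(n,nm,st[i,4],np.round(ce[i]),np.round(np.median(q,0),4),"dir",np.round(v[:,1],3),"ext",np.round(np.ptp((q[:,:2]-c)@v[:,1]),3),"z",np.round(np.percentile(q[:,2],[5,95]),3))
    for nm,c in(("bare",(.62,-.026)),("done",(.58,-.272))):
        q0=(np.hypot(P[...,0]-c[0],P[...,1]-c[1])<.06)
        t=P[q0&(P[...,2]>.083)]; b=P[q0&(P[...,2]>.030)&(P[...,2]<.047)]; 
        print(n,nm,"tip",len(t),np.round(t.mean(0),4),"wheelmid",np.round((b.min(0)+b.max(0))/2,4))
    x0,y0,w,h=(195,165,110,115) if n=="top" else (240,205,150,90)
    cv2.imwrite(f"pics/{n}1.png",cv2.resize(px[y0:y0+h,x0:x0+w,::-1],None,fx=5,fy=5,interpolation=cv2.INTER_CUBIC))
E
python3 m.py
```

```text
top red 100 [220. 250.] [0.488  0.1675 0.0576] dir [-0.937  0.349] ext 0.07 z [0.007 0.063]
top red 108 [238. 251.] [0.4824 0.1159 0.0569] dir [-0.987 -0.159] ext 0.077 z [0.006 0.062]
top yel 24 [227. 208.] [0.6029 0.1442 0.0537] dir [-0.907  0.421] ext 0.027 z [0.05  0.057]
top yel 28 [238. 209.] [0.599  0.1143 0.0536] dir [-0.954 -0.301] ext 0.034 z [0.001 0.058]
top yel 40 [223. 231.] [0.5391 0.1585 0.0431] dir [-0.067  0.998] ext 0.024 z [0.008 0.055]
top yel 32 [237. 232.] [0.5346 0.119  0.0432] dir [-0.998  0.067] ext 0.018 z [0.021 0.057]
top yel 160 [226. 266.] [0.4433 0.1513 0.0434] dir [0.108 0.994] ext 0.084 z [0.006 0.048]
top bare tip 114 [ 0.6256 -0.0261  0.0913] wheelmid [ 0.6254 -0.0262  0.039 ]
top done tip 116 [ 0.5837 -0.2793  0.0914] wheelmid [ 0.5841 -0.2791  0.0386]
scene red 16 [352. 237.] [0.4767 0.1193 0.0581] dir [-0.987 -0.16 ] ext 0.061 z [0.056 0.06 ]
scene red 51 [365. 250.] [0.4821 0.1709 0.0576] dir [-0.94   0.342] ext 0.068 z [0.054 0.06 ]
scene yel 97 [367. 239.] [0.4421 0.1426 0.0429] dir [0.12  0.993] ext 0.055 z [0.032 0.046]
scene yel 13 [378. 251.] [0.4495 0.1894 0.0423] dir [-0.927  0.374] ext 0.007 z [0.037 0.048]
scene yel 9 [321. 259.] [0.587  0.1162 0.0525] dir [-0.974  0.228] ext 0.015 z [0.051 0.055]
scene yel 56 [346. 262.] [0.5393 0.1591 0.0424] dir [-0.881  0.473] ext 0.02 z [0.034 0.046]
scene yel 23 [327. 269.] [0.5978 0.1459 0.0523] dir [-0.949 -0.316] ext 0.048 z [0.013 0.054]
scene bare tip 107 [ 0.625  -0.0204  0.0902] wheelmid [ 0.6238 -0.0228  0.0385]
scene done tip 74 [ 0.5827 -0.2736  0.0896] wheelmid [ 0.5812 -0.2763  0.0385]
```

```bash
ls pics
```

```text
scene0.png
scene1.png
top0.png
top1.png
```

View pics/top1.png

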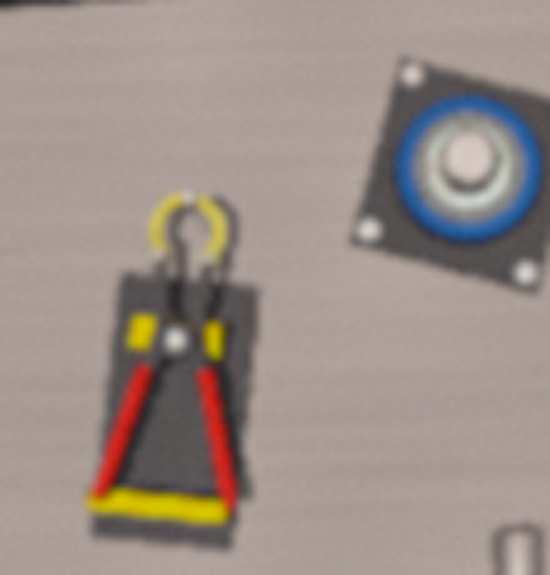

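View pics/scene1.png

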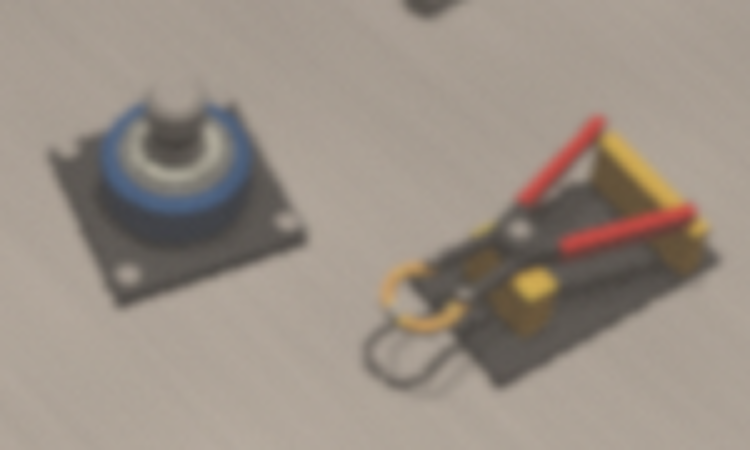

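The top crop confirms both detections: the ring is at about (190,225) and the red handles run symmetrically from the pivot at (175,340). The bare hub's tip is at (468,155). The scene crop shows the same layout, with the spread jaws facing +x.

Estimates: pliers yaw is about -0.096 rad, the grip point about (0.497, 0.140, 0.051), and the stub about (0.625, -0.026). I'll turn the tool, then move over the pliers.

Call:
step_arm(moves=[0,0,0,0,0,-0.0865,1,0,0,0,0,0,-0.0865,1,-32,-29.5,0,0,0,0,1,-32,-29.5,0,0,0,0,1,-32,-29.5,0,0,0,0,1])

```text
t: 1.65
position: [0.2333, 0.4321, 0.2312]
eef_rot: [0.047, 0.999, -0.0, 0.0]
force: [0.6, 1.3, -0.3]
finger_gap: 0.0857
finger_force: 0.0
```

Call:
step_arm(moves=[-32,-29.5,10,0,0,0,1,-32,-29.5,10,0,0,0,1,-32,-29.5,10,0,0,0,1,-32,-29.5,10,0,0,0,1,-32,-29.5,10,0,0,0,1])

```text
t: 2.15
position: [0.3789, 0.2697, 0.1811]
eef_rot: [0.047, 0.999, 0.0, 0.0]
force: [0.2, 1.0, -0.1]
finger_gap: 0.0852
finger_force: 0.0
```

Call:
step_arm(moves=[-32,-29.5,10,0,0,0,1,-32,-29.5,10,0,0,0,1,-32,-29.5,10,0,0,0,1,-32,-29.5,10,0,0,0,1,0,0,0,0,0,0,1])

```text
t: 2.65
position: [0.4961, 0.1381, 0.1395]
eef_rot: [0.05, 0.999, -0.001, -0.001]
force: [-0.7, 0.1, -1.0]
finger_gap: 0.0851
finger_force: 0.0
```

```bash
cat >> h.py <<'E'
def go(target,yaw):
    "remaining shift (mm, tool axes) and turn (tool axes) to a downward tool with pliers yaw"
    s=r.read_state(); Rt=R.from_quat(s["eef_rot"]); c,n=np.cos(yaw),np.sin(yaw)
    G=R.from_matrix(np.array([[-c,-n,0],[-n,c,0],[0,0,-1]]))
    print("t",round(s["t"],2),"pos",np.round(s["position"],4),"turn",np.round((Rt.inv()*G).as_rotvec(),3),
     "shift after turn",np.round(G.inv().apply(np.array(target)-s["position"])*1000,1),"gap",round(s["finger_gap"],4),"F",np.round(s["force"],1),round(s["finger_force"],1))
E
python3 -c "
from h import *
print(r.tcp_to_grasp); go([.497,.140,.030],-.096)"
```

```text
0.0187
t 2.65 pos [0.4961 0.1381 0.1395] turn [-0.002 -0.001 -0.003] shift after turn [ -0.7   2.  109.5] gap 0.0851 F [-0.7  0.1 -1. ] 0.0
```

Call:
step_arm(moves=[-0.5,2,25,0,0,0,1,0,0,25,0,0,0,1,0,0,25,0,0,0,1,0,0,20,0,0,0,1,0,0,14,0,0,0,1])

```text
t: 3.15
position: [0.4942, 0.1438, 0.031]
eef_rot: [0.047, 0.999, -0.0, -0.001]
force: [0.1, -0.8, -0.7]
finger_gap: 0.0855
finger_force: 0.0
```

Call:
step_arm(moves=[0,0,0,0,0,0,0.7,0,0,0,0,0,0,0.6,0,0,0,0,0,0,0.5,0,0,0,0,0,0,0.4,0,0,0,0,0,0,0.2])

```text
t: 3.65
position: [0.4963, 0.1435, 0.0356]
eef_rot: [0.048, 0.999, 0.0, 0.002]
force: [-4.4, -4.5, 14.4]
finger_gap: 0.0299
finger_force: 58.7
```

Call:
step_arm(moves=[0,0,0,0,0,0,0,0,0,0,0,0,0,0,0,0,0,0,0,0,0,0,0,0,0,0,0,0,0,0,0,0,0,0,0])

```text
t: 4.15
position: [0.4963, 0.1435, 0.0356]
eef_rot: [0.048, 0.999, 0.0, 0.002]
force: [-4.9, -4.6, 13.2]
finger_gap: 0.0298
finger_force: 58.6
```

```bash
python3 -c "
from h import *
go([.497,.140,.030],-.096)
for n in('top','scene'):
    im=get_image(n);P=cloud(im);np.savez('/tmp/'+n,P=P,px=im['pixels'],d=im['depth'])
    x0,y0,w,h=(195,165,110,115) if n=='top' else (240,205,150,90)
    cv2.imwrite(f'pics/{n}2.png',cv2.resize(im['pixels'][y0:y0+h,x0:x0+w,::-1],None,fx=5,fy=5,interpolation=cv2.INTER_CUBIC))
"
```

```text
t 4.15 pos [0.4963 0.1435 0.0356] turn [0.001 0.004 0.001] shift after turn [-1.  -3.5  5.6] gap 0.0298 F [-4.9 -4.6 13.2] 58.6
```

View pics/scene2.png

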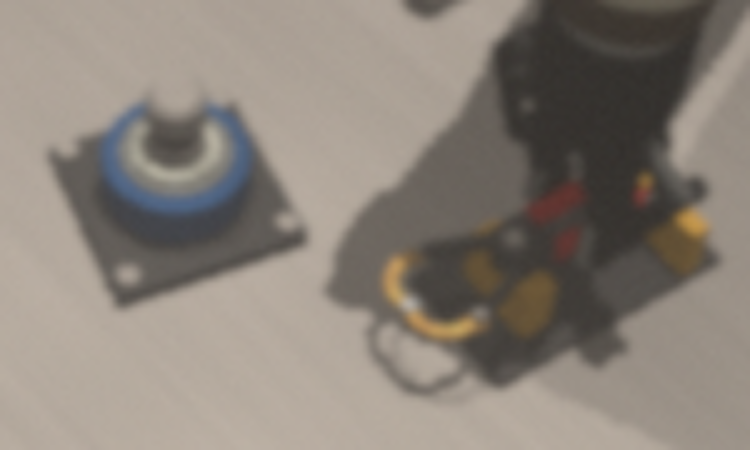

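The pliers are squeezed, with a gap of 29.8 mm and the ring open. Now I'll lift them.

Call:
step_arm(moves=[0,0,-10,0,0,0,0,0,0,-20,0,0,0,0,0,0,-20,0,0,0,0,0,0,-20,0,0,0,0,0,0,-20,0,0,0,0])

```text
t: 4.75
position: [0.4951, 0.1438, 0.1241]
eef_rot: [0.047, 0.999, 0.0, 0.0]
force: [1.1, 0.1, -2.4]
finger_gap: 0.0295
finger_force: 59.6
```

Call:
step_arm(moves=[0,0,-10,0,0,0,0,0,0,0,0,0,0,0,0,0,0,0,0,0,0,0,0,0,0,0,0,0,0,0,0,0,0,0,0])

```text
t: 5.25
position: [0.4945, 0.1435, 0.1313]
eef_rot: [0.047, 0.999, -0.0, -0.001]
force: [-0.2, 0.0, -3.3]
finger_gap: 0.0294
finger_force: 59.6
```

```bash
cat > ring.py <<'E'
from h import *
from scipy.optimize import least_squares
go([0,0,0],-.096)
s=r.read_state(); c=np.array([.995,-.096]); g=s["position"][:2]
for n in('top','scene'):
    im=get_image(n);P=cloud(im);px=im["pixels"]; hsv=cv2.cvtColor(px,cv2.COLOR_RGB2HSV).astype(int);H,S,V=[hsv[...,i] for i in range(3)]
    e=(P[...,:2]-g)@c; l=(P[...,:2]-g)@np.array([.096,.995])
    zt=s["position"][2]
    m=(im["depth"]>0)&(e>.05)&(e<.14)&(abs(l)<.05)&(abs(P[...,2]-zt-.019)<.03)
    y=m&(H>10)&(H<32)&(S>80)
    q=P[y]; A=np.c_[q[:,:2],np.ones(len(q))]; k=np.linalg.lstsq(A,q[:,2],rcond=None)[0]
    print(n,len(q),"ring mean",np.round(q.mean(0),4),"e",np.round([e[y].min(),e[y].max()],4),"l",np.round([l[y].min(),l[y].max()],4),"z",np.round(np.percentile(q[:,2],[5,50,95]),4),"slope",np.round(k[:2],3))
    t=P[(np.hypot(P[...,0]-.624,P[...,1]+.025)<.03)&(P[...,2]>.083)]
    print(" stub",len(t),np.round(t.mean(0),4))
    v,u=np.nonzero(y); x0=max(int(u.mean())-75,0);y0=max(int(v.mean())-55,0)
    cv2.imwrite(f'pics/{n}_{s["t"]:.1f}.png',cv2.resize(px[y0:y0+110,x0:x0+150,::-1],None,fx=5,fy=5,interpolation=cv2.INTER_CUBIC)); print(n,x0,y0)
E
python3 ring.py; ls pics
```

```text
t 5.25 pos [0.4945 0.1435 0.1313] turn [-0.001 -0.001  0.001] shift after turn [ 478.5 -190.2  131.3] gap 0.0294 F [-0.2  0.  -3.3] 59.6
top 73 ring mean [0.5958 0.1302 0.1475] e [0.0833 0.1138] l [-0.0292  0.0243] z [0.1431 0.1478 0.1527] slope [-0.105  0.008]
 stub 116 [ 0.6255 -0.0261  0.0914]
top 152 151
scene 89 ring mean [0.5942 0.1385 0.1468] e [0.0838 0.1117] l [-0.0257  0.0293] z [0.1434 0.1471 0.1493] slope [-0.015 -0.011]
 stub 105 [ 0.6247 -0.0208  0.0898]
scene 254 187
scene0.png
scene1.png
scene2.png
scene_5.2.png
top0.png
top1.png
top2.png
top_5.2.png
```

```bash
cat >> ring.py <<'E'
    d=P-np.array(im["eye"]); zp=zt+.0165; Q=np.array(im["eye"])+d*((zp-im["eye"][2])/d[...,2])[...,None]
    q=Q[y][:,:2]
    f=least_squares(lambda c:np.hypot(*(q-c).T)-.0235,g+.087*c,loss="soft_l1",f_scale=.002)
    w=f.x-g; print(" ring fit",np.round(f.x,4),"e,l",np.round([w@c,w@[.096,.995]],4),"rms",np.sqrt(np.mean(f.fun**2)), "minus stub", np.round(f.x-t.mean(0)[:2],4))
E
python3 ring.py
```

```text
t 5.35 pos [0.4947 0.1435 0.1316] turn [-0.    -0.001  0.001] shift after turn [ 478.7 -190.3  131.6] gap 0.0297 F [-0.5  0.8 -2.7] 59.6
top 72 ring mean [0.5957 0.1298 0.1486] e [0.0831 0.1134] l [-0.0293  0.0237] z [0.144  0.1485 0.1531] slope [-0.057  0.013]
 stub 113 [ 0.6255 -0.0261  0.0911]
top 152 151
 ring fit [0.5841 0.1326] e,l [ 0.0899 -0.0022] rms 0.002296553959691102 minus stub [-0.0414  0.1587]
scene 92 ring mean [0.5939 0.1379 0.1469] e [0.0833 0.1113] l [-0.027   0.0288] z [0.144  0.1471 0.1496] slope [ 0.006 -0.011]
 stub 105 [ 0.6245 -0.0206  0.0897]
scene 253 187
 ring fit [0.583  0.1367] e,l [0.0885 0.0017] rms 0.0027726666890355175 minus stub [-0.0415  0.1573]ring.py:17: RuntimeWarning: divide by zero encountered in divide
  d=P-np.array(im["eye"]); zp=zt+.0165; Q=np.array(im["eye"])+d*((zp-im["eye"][2])/d[...,2])[...,None]
ring.py:17: RuntimeWarning: invalid value encountered in multiply
  d=P-np.array(im["eye"]); zp=zt+.0165; Q=np.array(im["eye"])+d*((zp-im["eye"][2])/d[...,2])[...,None]
```

View pics/top_5.2.png

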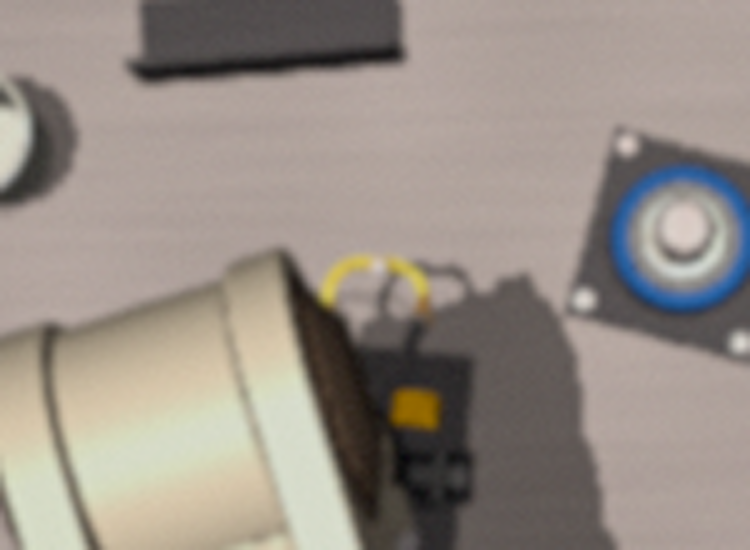

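The ring, with its white-tipped far end at (375,265), hangs level in the fingers. The stub tip is at (685,225), so the ring has to travel about (+0.042, -0.158) m. I'll carry it across high.

Call:
step_arm(moves=[-4,-10,0,0,0,0,0,-7,-19,0,0,0,0,0,-7,-19,0,0,0,0,0,-7,-19,0,0,0,0,0,-7,-19,0,0,0,0,0])

```text
t: 5.95
position: [0.519, 0.0535, 0.1323]
eef_rot: [0.047, 0.999, -0.0, 0.0]
force: [0.2, -0.3, -2.7]
finger_gap: 0.0298
finger_force: 59.6
```

Call:
step_arm(moves=[-7,-19,0,0,0,0,0,-7,-19,0,0,0,0,0,-7,-19,0,0,0,0,0,-4,-10,0,0,0,0,0,0,0,10,0,0,0,0])

```text
t: 6.45
position: [0.5381, -0.0155, 0.1231]
eef_rot: [0.048, 0.999, -0.0, 0.001]
force: [-0.3, -0.2, -2.5]
finger_gap: 0.0297
finger_force: 59.6
```

Call:
step_arm(moves=[0,0,10,0,0,0,0,0,0,2,0,0,0,0,0,0,0,0,0,0,0,0,0,0,0,0,0,0,0,0,0,0,0,0,0])

```text
t: 6.95
position: [0.5374, -0.0138, 0.1107]
eef_rot: [0.047, 0.999, 0.0, 0.0]
force: [0.4, -0.2, -3.2]
finger_gap: 0.0296
finger_force: 59.6
```

```bash
python3 -W ignore ring.py; ls pics
```

```text
t 6.95 pos [ 0.5374 -0.0138  0.1107] turn [0.    0.001 0.002] shift after turn [536.3 -37.8 110.7] gap 0.0296 F [ 0.4 -0.2 -3.2] 59.6
scene0.png
scene1.png
scene2.png
scene_5.2.png
scene_5.3.png
top0.png
top1.png
top2.png
top_5.2.png
top_5.3.pngTraceback (most recent call last):
  File "ring.py", line 12, in <module>
    print(n,len(q),"ring mean",np.round(q.mean(0),4),"e",np.round([e[y].min(),e[y].max()],4),"l",np.round([l[y].min(),l[y].max()],4),"z",np.round(np.percentile(q[:,2],[5,50,95]),4),"slope",np.round(k[:2],3))
                                                                   ~~~~~~~~^^
    return umr_minimum(a, axis, None, out, keepdims, initial, where)
ValueError: zero-size array to reduction operation minimum which has no identity
```

The arm occludes the top view here, so I'll use the scene camera only.

```bash
sed -i "s/for n in('top','scene'):/for n in('scene',):/" ring.py; sed -i "s/<.03)&(P\[...,2\]>.083)/<.02)\&(P[...,2]>.083)\&(P[...,2]<.096)/" ring.py; python3 -W ignore ring.py; ls -t pics|head -1
```

```text
t 7.0 pos [ 0.5374 -0.0138  0.1107] turn [0.    0.001 0.002] shift after turn [536.3 -37.7 110.7] gap 0.0299 F [-0.  -0.6 -3. ] 59.6
scene 67 ring mean [ 0.6364 -0.0204  0.1259] e [0.0838 0.1103] l [-0.0268  0.0273] z [0.1234 0.126  0.1281] slope [-0.004 -0.019]
 stub 74 [ 0.6265 -0.0193  0.0893]
scene 196 162
 ring fit [ 0.6254 -0.0208] e,l [0.0882 0.0015] rms 0.0026610847960109284 minus stub [-0.0011 -0.0015]
scene_7.0.png
```

```bash
cp "pics/$(ls -t pics|head -1)" pics/over.png
```

```text
(no output)
```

View pics/over.png

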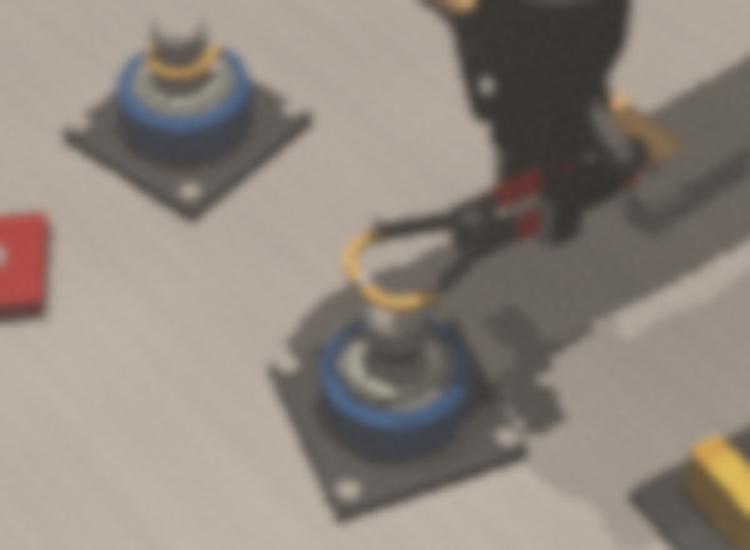

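The ring is centred over the stub, within about 1.5 mm. I'll descend in gentle stages and watch the force.

Call:
step_arm(moves=[0,0,6,0,0,0,0,0,0,7,0,0,0,0,0,0,7,0,0,0,0,0,0,6,0,0,0,0,0,0,4,0,0,0,0])

```text
t: 7.55
position: [0.5369, -0.0141, 0.0793]
eef_rot: [0.047, 0.999, -0.0, -0.0]
force: [0.5, -0.2, -3.1]
finger_gap: 0.0294
finger_force: 59.6
```

Call:
step_arm(moves=[0,0,4,0,0,0,0,0,0,4,0,0,0,0,0,0,4,0,0,0,0,0,0,2,0,0,0,0,0,0,0,0,0,0,0])

```text
t: 8.05
position: [0.5371, -0.0141, 0.066]
eef_rot: [0.047, 0.999, 0.0, -0.0]
force: [0.2, 0.2, -1.8]
finger_gap: 0.0297
finger_force: 59.6
```

```bash
python3 -W ignore ring.py; cp "pics/$(ls -t pics|head -1)" pics/mid.png
```

```text
t 8.05 pos [ 0.5371 -0.0141  0.066 ] turn [ 0.    -0.     0.001] shift after turn [536.  -37.4  66. ] gap 0.0297 F [ 0.2  0.2 -1.8] 59.6
scene 76 ring mean [ 0.6364 -0.0181  0.0798] e [0.0844 0.1098] l [-0.0268  0.0291] z [0.073  0.0811 0.0836] slope [ 0.055 -0.019]
 stub 108 [ 0.6254 -0.0209  0.0899]
scene 197 174
 ring fit [ 0.6245 -0.0211] e,l [0.0876 0.0014] rms 0.0033843084178190237 minus stub [-0.0009 -0.0002]
```

View pics/mid.png

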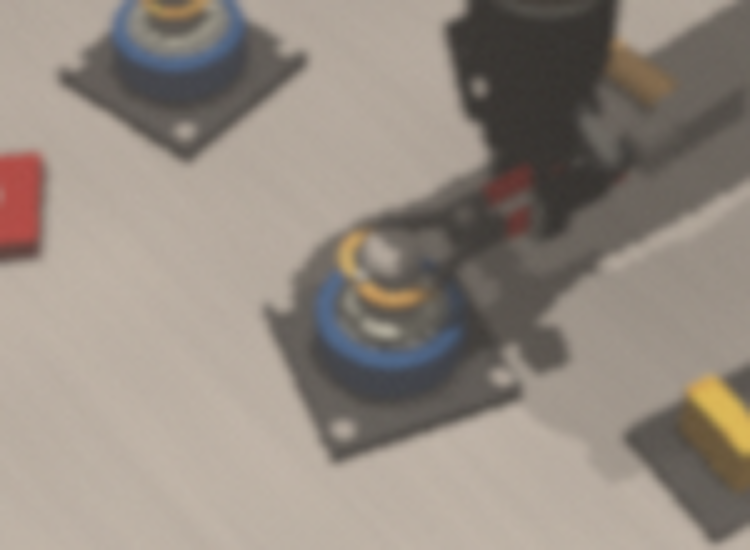

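The ring now encircles the stub tip at (390,250), well centred and with no contact force. About 15 mm remain.

Call:
step_arm(moves=[0,0,4,0,0,0,0,0,0,4,0,0,0,0,0,0,4,0,0,0,0,0,0,2.5,0,0,0,0,0,0,0,0,0,0,0])

```text
t: 8.6
position: [0.5369, -0.0141, 0.0512]
eef_rot: [0.047, 0.999, -0.0, -0.0]
force: [0.6, 1.0, -2.8]
finger_gap: 0.0294
finger_force: 59.6
```

Call:
step_arm(moves=[0,0,0,0,0,0,0,0,0,0,0,0,0,0,0,0,0,0,0,0,0,0,0,0,0,0,0,0,0,0,0,0,0,0,0])

```text
t: 9.1
position: [0.5373, -0.0141, 0.0518]
eef_rot: [0.047, 0.999, 0.0, 0.0]
force: [0.1, -0.4, -2.1]
finger_gap: 0.0296
finger_force: 59.6
```

```bash
python3 -W ignore ring.py; python3 - <<'E'
from h import *
im=get_image("scene");P=cloud(im);hsv=cv2.cvtColor(im["pixels"],cv2.COLOR_RGB2HSV).astype(int)
y=(hsv[...,0]>10)&(hsv[...,0]<32)&(hsv[...,1]>80)
for n,c in(("bare",(.625,-.021)),("done",(.583,-.274))):
    q=P[y&(np.hypot(P[...,0]-c[0],P[...,1]-c[1])<.035)&(P[...,2]>.04)]; print(n,len(q),np.round(np.percentile(q[:,2],[10,50,75,90]),4))
E
cp "pics/$(ls -t pics|head -1)" pics/end.png
```

```text
t 9.1 pos [ 0.5373 -0.0141  0.0518] turn [0.    0.    0.001] shift after turn [536.2 -37.5  51.8] gap 0.0296 F [ 0.1 -0.4 -2.1] 59.6
scene 73 ring mean [ 0.6362 -0.0188  0.0643] e [0.0822 0.1108] l [-0.0393  0.0305] z [0.0451 0.0666 0.0696] slope [0.256 0.149]
 stub 105 [ 0.6246 -0.0203  0.0901]
scene 197 178
 ring fit [ 0.6243 -0.0208] e,l [0.0872 0.0017] rms 0.0032875601783713907 minus stub [-0.0004 -0.0005]
bare 75 [0.0565 0.0662 0.0678 0.069 ]
done 49 [0.0642 0.0668 0.0681 0.0697]
```

View pics/end.png

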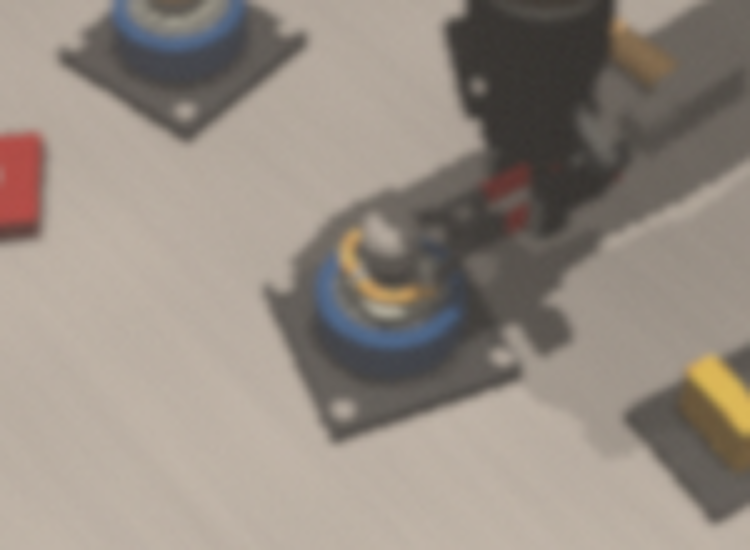

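The ring at (385,270) surrounds the stub with an even gap. Its height matches the ring on the finished wheel (medians 66.2 and 66.8 mm), there is no contact force, and the tool is level, so I'll hand in.

```bash
python3 -c "
from rig import r
print(r.finish_job())"
```

```text
the job is handed in; nothing more can be done
None
```

I handed the job in with the pliers fully squeezed and the spread ring held level around the bare stub at groove height. It measured within about 2 mm of the stub's axis with no sign of contact, but no verdict came back.

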